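Load the swelling gauge: find the setting bar and slide the samples under the dials

ROBOT

A 6-joint arm with a two-finger parallel gripper is mounted at the origin on the work surface. World frame = base frame: x ahead of the robot, y to its left, z up, the work surface at z = 0. Lengths are in m, angles in degrees, forces in N, time in s.
With the tool pointing down it reaches from about 0.3 to 0.775 m from the base axis. Payload 14.6 kg.
Tool frame: the origin (TCP) lies between the finger pads; the fingertips stand 14 mm ahead of it and the grasp point (between the pads) lies 5 mm behind it (env.tip_extent is the z of the fingertips in the tool frame, in m); z points along the fingers, y is the direction in which the jaws open and shut (so a half turn about z gives the same grasp; the last joint's range is limited). The gripper opens to 94 mm and grips with 3 to 60 N. Pads are 16 mm wide; open, the fingers measure 119 mm over their backs; the gripper's body (75 mm by 177 mm) begins 78 mm behind the grasp point.
Start: joints at [-67.414, 17.183, 87.147, -0, 75.671, -3.816], TCP at [0.245, -0.493, 0.219] pointing down, gripper open.
Joint ranges: [-173.82, 173.82], [-45.26, 126.66], [13.44, 144.39], [-59.66, 239.66], [0, 175.72], [-146.38, 146.38]. Speed limits (degrees/s): [127.2, 127.2, 147.25, 180, 180, 180].

INTERFACE

Orientations are given as a 3x3 rotation matrix whose columns are the frame's x, y, z axes.
In Python, from station import status, eyes, job_done, env gives the robot as it stands.
- The arm moves only by the tool play_rows, never from a script. Its argument "targets" is a list of rows, each a list of 5 numbers: the opening, from 0 (shut) to 1 (fully open), then the shift along the world's x, y, z in cm, then the turn about the world's z in rad. In form: [[jaw, x, y, z, roll], ...]. A call has 1 to 20 rows; each row shifts and turns the commanded pose from where the row before left it; what a row does not reach is not made up. A row lasts 1/8 s, in which the tool goes at most 62.5 mm and 10.7 degrees, less where a joint would pass 70% of its speed; a pose out of reach is approached as far as the arm can. A call is refused whole if a number of a shift passes 6.25 or a number of a turn 0.188, either way. A call with a gripper value outside its range is refused whole. The fingers move at their own pace and stop on an object; "grip_force" is the grip in N (left out, the last holds). Time passes only in rows, so rows that do not move let the fingers close. It gives the time, the measured TCP pose, the force and the opening at its end, in the units of the state.
- status.state(): the state, without advancing time (a new reading comes with each control period).
- eyes.read_camera(name): name is "scene" or "top"; returns a dict with "pixels" (420x560x3 uint8, red, green, blue), "camera_matrix" (3x3 intrinsics, pixels), "D" ([k1, k2, p1, p2, k3] as OpenCV has them; the pictures are not rectified), "extrinsics" (4x4, takes a point from world to camera coordinates). Camera axes: x right, y down, z forward; pixel columns grow to the right and rows downward; lengths in m; the calibration is good to about 2 mm. A picture is of the moment at which its call begins. There is no depth.
- job_done(): hands the job in, once; it reports no verdict.
The state is a dict: "time_s": time; "joint_positions": joint angles; "qvel": joint speeds; "tau": joint torques, N m; "ee_pos": TCP position; "ee_rot": TCP orientation; "ft_force": force on the tool from outside, world axes, zero at the start; "wrist_torque": the same for the moment, N m; "width": finger opening in m.
Only numpy, scipy, OpenCV 4.12 (cv2) and the standard library are available. Lean on these libraries where they do the work, as an engineer would, in place of code of your own. Each camera call takes 0.05 s, during which the arm holds its last target. There are 200 camera calls.

TASK

Press down on the pad of the white sample slide and draw it toward you from under the dial gauges until it is fully out, then look in the lidded tubs one after another for the steel setting bar and lay it in the right-hand end lane of the slide (the robot's right), and lay every wood sample from the bench in a lane of its own among the other three, each bar flat, lengthwise and centred within its printed outline. When all are laid with the slide fully out, slide it fully back in under the gauges with the bars still in their lanes, and leave all the tubs closed with their lids seated flat; do not disturb the beaker, bottle, mouse and offcut.

Things in the scene. Friction and masses are not known exactly. Their poses are not given: they have to be found in the camera images.
- slide (a joint): how far the white sample slide is drawn out along the station's -x, toward the robot (m): 0 fully in, 0.12 fully out at its stop. A smooth flat plate 170 mm long, 222 wide, top 20 mm above the bench, between fixed rails 12 mm wide and 6 mm higher. No handle, edges cannot be gripped: press on top (6 to 20 N) and drag; about 2 N moves it and it stays where left
- pad (a point): middle of the black, flat, 50 x 140 mm pressing pad on top of the slide near its front edge (35 mm behind that edge, 85 mm in front of the lane centres); moves with the slide
- station: fixed aluminium track 320 x 240 mm with a bridge of four dial gauges across its far part. Origin under its middle, on the bench; x points away from the robot along the slide's travel, y left. Bridge: x +80 to +110 mm, y to +-138 mm; beam 118 to 140 mm above the bench, dials up to 220 mm, plungers down to 52 mm over the four lane lines at x +95 mm
- lane_0 (a point): centre, on the slide's top, of the printed lane (two parallel lines 32 mm apart, 74 mm long, along the slide's x) at the robot's right-hand end: the setting bar's lane. Moves with the slide; same axes as the station
- lane_1 (a point): centre, on the slide's top, of sample lane 1, the same outline, 54 mm to the left of lane 0; same axes as the station
- lane_2 (a point): centre, on the slide's top, of sample lane 2, the same outline, 108 mm to the left of lane 0; same axes as the station
- lane_3 (a point): centre, on the slide's top, of sample lane 3, the same outline, 162 mm to the left of lane 0; same axes as the station
- bar: the steel setting bar, 60 long (its x) x 26 wide x 20 mm high, 0.28 kg; origin at the centre of its underside. At the start it lies flat on the floor of one of the four closed tubs
- sample_0: a wood sample bar with growth rings, 70 long (its x) x 26 wide x 20 mm high, 45 g, lying flat on the bench left of the station; origin at the centre of its underside. One to three are present
- sample_1: a wood sample bar with growth rings, 70 long (its x) x 26 wide x 20 mm high, 45 g, lying flat on the bench left of the station; origin at the centre of its underside. One to three are present
- sample_2: a wood sample bar with growth rings, 70 long (its x) x 26 wide x 20 mm high, 45 g, lying flat on the bench left of the station; origin at the centre of its underside. One to three are present
- tub_0: one of four identical white round tubs fixed to the bench right of the station, 96 mm outside diameter, 50 mm high, wall 4 mm, floor 5 mm thick; origin at the centre of its underside
- lid_0: loose lift-off lid, 80 g, 98 mm across: a plug 79 mm across and 8 mm deep below a 5 mm disc, a black knob 24 mm across standing 28 mm above the disc. Origin at the centre of the plug's underside, z up: disc top at 13 mm, knob top at 41 mm; seated, it is 42 mm above the tub's origin. At the start one is on each tub
- tub_1: one of four identical white round tubs fixed to the bench right of the station, 96 mm outside diameter, 50 mm high, wall 4 mm, floor 5 mm thick; origin at the centre of its underside
- lid_1: loose lift-off lid, 80 g, 98 mm across: a plug 79 mm across and 8 mm deep below a 5 mm disc, a black knob 24 mm across standing 28 mm above the disc. Origin at the centre of the plug's underside, z up: disc top at 13 mm, knob top at 41 mm; seated, it is 42 mm above the tub's origin. At the start one is on each tub
- tub_2: one of four identical white round tubs fixed to the bench right of the station, 96 mm outside diameter, 50 mm high, wall 4 mm, floor 5 mm thick; origin at the centre of its underside
- lid_2: loose lift-off lid, 80 g, 98 mm across: a plug 79 mm across and 8 mm deep below a 5 mm disc, a black knob 24 mm across standing 28 mm above the disc. Origin at the centre of the plug's underside, z up: disc top at 13 mm, knob top at 41 mm; seated, it is 42 mm above the tub's origin. At the start one is on each tub
- tub_3: one of four identical white round tubs fixed to the bench right of the station, 96 mm outside diameter, 50 mm high, wall 4 mm, floor 5 mm thick; origin at the centre of its underside
- lid_3: loose lift-off lid, 80 g, 98 mm across: a plug 79 mm across and 8 mm deep below a 5 mm disc, a black knob 24 mm across standing 28 mm above the disc. Origin at the centre of the plug's underside, z up: disc top at 13 mm, knob top at 41 mm; seated, it is 42 mm above the tub's origin. At the start one is on each tub
- beaker: glass beaker, 68 mm wide, 90 mm high, beyond the tubs and station; a bystander. Origin at the centre of its underside
- bottle: amber bottle, 60 mm wide, 140 mm high, beyond the station; a bystander. Origin at the centre of its underside
- mouse: black computer mouse, 100 mm long, 34 mm high, between robot, tubs and station; a bystander. Origin at the centre of its underside
- offcut: wooden offcut block 70 x 45 x 35 mm at the right of the tubs; a bystander. Origin at the centre of its underside

How it is judged (in metres and radians):
On the way, in this order (a step that is already met when the one before it is completed fails the run):
1. the slide is drawn fully out (value of joint slide above 0.112 m), for 0.2 s.
2. with the slide out, the setting bar and all samples lie in their lanes, let go (y of bar in the frame of lane_0 between -0.011 and 0.011 m and x of bar in the frame of lane_0 between -0.015 and 0.015 m and z of bar in the frame of lane_0 between -0.006 and 0.006 m and angle between the x axis of bar and the x axis of lane_0, either way round below 0.2 rad and angle between bar's own z axis and vertical below 0.1 rad and ((y of sample_0 in the frame of lane_1 between -0.011 and 0.011 m and x of sample_0 in the frame of lane_1 between -0.015 and 0.015 m and z of sample_0 in the frame of lane_1 between -0.006 and 0.006 m and angle between the x axis of sample_0 and the x axis of lane_1, either way round below 0.2 rad and angle between sample_0's own z axis and vertical below 0.1 rad) or (y of sample_0 in the frame of lane_2 between -0.011 and 0.011 m and x of sample_0 in the frame of lane_2 between -0.015 and 0.015 m and z of sample_0 in the frame of lane_2 between -0.006 and 0.006 m and angle between the x axis of sample_0 and the x axis of lane_2, either way round below 0.2 rad and angle between sample_0's own z axis and vertical below 0.1 rad) or (y of sample_0 in the frame of lane_3 between -0.011 and 0.011 m and x of sample_0 in the frame of lane_3 between -0.015 and 0.015 m and z of sample_0 in the frame of lane_3 between -0.006 and 0.006 m and angle between the x axis of sample_0 and the x axis of lane_3, either way round below 0.2 rad and angle between sample_0's own z axis and vertical below 0.1 rad)) and ((y of sample_1 in the frame of lane_1 between -0.011 and 0.011 m and x of sample_1 in the frame of lane_1 between -0.015 and 0.015 m and z of sample_1 in the frame of lane_1 between -0.006 and 0.006 m and angle between the x axis of sample_1 and the x axis of lane_1, either way round below 0.2 rad and angle between sample_1's own z axis and vertical below 0.1 rad) or (y of sample_1 in the frame of lane_2 between -0.011 and 0.011 m and x of sample_1 in the frame of lane_2 between -0.015 and 0.015 m and z of sample_1 in the frame of lane_2 between -0.006 and 0.006 m and angle between the x axis of sample_1 and the x axis of lane_2, either way round below 0.2 rad and angle between sample_1's own z axis and vertical below 0.1 rad) or (y of sample_1 in the frame of lane_3 between -0.011 and 0.011 m and x of sample_1 in the frame of lane_3 between -0.015 and 0.015 m and z of sample_1 in the frame of lane_3 between -0.006 and 0.006 m and angle between the x axis of sample_1 and the x axis of lane_3, either way round below 0.2 rad and angle between sample_1's own z axis and vertical below 0.1 rad)) and ((y of sample_2 in the frame of lane_1 between -0.011 and 0.011 m and x of sample_2 in the frame of lane_1 between -0.015 and 0.015 m and z of sample_2 in the frame of lane_1 between -0.006 and 0.006 m and angle between the x axis of sample_2 and the x axis of lane_1, either way round below 0.2 rad and angle between sample_2's own z axis and vertical below 0.1 rad) or (y of sample_2 in the frame of lane_2 between -0.011 and 0.011 m and x of sample_2 in the frame of lane_2 between -0.015 and 0.015 m and z of sample_2 in the frame of lane_2 between -0.006 and 0.006 m and angle between the x axis of sample_2 and the x axis of lane_2, either way round below 0.2 rad and angle between sample_2's own z axis and vertical below 0.1 rad) or (y of sample_2 in the frame of lane_3 between -0.011 and 0.011 m and x of sample_2 in the frame of lane_3 between -0.015 and 0.015 m and z of sample_2 in the frame of lane_3 between -0.006 and 0.006 m and angle between the x axis of sample_2 and the x axis of lane_3, either way round below 0.2 rad and angle between sample_2's own z axis and vertical below 0.1 rad)) and linear speed of each of bar, sample_0, sample_1, sample_2 below 0.02 m/s and value of joint slide above 0.105 m and contact force between the fingers and bar below 0.1 N and contact force between the fingers and sample_0 below 0.1 N and contact force between the fingers and sample_1 below 0.1 N and contact force between the fingers and sample_2 below 0.1 N), for 0.2 s.
3. the slide is pushed fully back in (value of joint slide below 0.008 m), for 0.2 s.
At the end, for the whole second after the job is handed in: Slide within 8 mm of fully in; setting bar in lane 0, each sample in its own lane of 1 to 3: flat, within 11 mm sideways, 15 mm lengthwise and 0.2 rad of the lane; every lid seated flat on a tub within 9 mm of its centre; all at rest (y of bar in the frame of lane_0 between -0.011 and 0.011 m and x of bar in the frame of lane_0 between -0.015 and 0.015 m and z of bar in the frame of lane_0 between -0.006 and 0.006 m and angle between the x axis of bar and the x axis of lane_0, either way round below 0.2 rad and angle between bar's own z axis and vertical below 0.1 rad and ((y of sample_0 in the frame of lane_1 between -0.011 and 0.011 m and x of sample_0 in the frame of lane_1 between -0.015 and 0.015 m and z of sample_0 in the frame of lane_1 between -0.006 and 0.006 m and angle between the x axis of sample_0 and the x axis of lane_1, either way round below 0.2 rad and angle between sample_0's own z axis and vertical below 0.1 rad) or (y of sample_0 in the frame of lane_2 between -0.011 and 0.011 m and x of sample_0 in the frame of lane_2 between -0.015 and 0.015 m and z of sample_0 in the frame of lane_2 between -0.006 and 0.006 m and angle between the x axis of sample_0 and the x axis of lane_2, either way round below 0.2 rad and angle between sample_0's own z axis and vertical below 0.1 rad) or (y of sample_0 in the frame of lane_3 between -0.011 and 0.011 m and x of sample_0 in the frame of lane_3 between -0.015 and 0.015 m and z of sample_0 in the frame of lane_3 between -0.006 and 0.006 m and angle between the x axis of sample_0 and the x axis of lane_3, either way round below 0.2 rad and angle between sample_0's own z axis and vertical below 0.1 rad)) and ((y of sample_1 in the frame of lane_1 between -0.011 and 0.011 m and x of sample_1 in the frame of lane_1 between -0.015 and 0.015 m and z of sample_1 in the frame of lane_1 between -0.006 and 0.006 m and angle between the x axis of sample_1 and the x axis of lane_1, either way round below 0.2 rad and angle between sample_1's own z axis and vertical below 0.1 rad) or (y of sample_1 in the frame of lane_2 between -0.011 and 0.011 m and x of sample_1 in the frame of lane_2 between -0.015 and 0.015 m and z of sample_1 in the frame of lane_2 between -0.006 and 0.006 m and angle between the x axis of sample_1 and the x axis of lane_2, either way round below 0.2 rad and angle between sample_1's own z axis and vertical below 0.1 rad) or (y of sample_1 in the frame of lane_3 between -0.011 and 0.011 m and x of sample_1 in the frame of lane_3 between -0.015 and 0.015 m and z of sample_1 in the frame of lane_3 between -0.006 and 0.006 m and angle between the x axis of sample_1 and the x axis of lane_3, either way round below 0.2 rad and angle between sample_1's own z axis and vertical below 0.1 rad)) and ((y of sample_2 in the frame of lane_1 between -0.011 and 0.011 m and x of sample_2 in the frame of lane_1 between -0.015 and 0.015 m and z of sample_2 in the frame of lane_1 between -0.006 and 0.006 m and angle between the x axis of sample_2 and the x axis of lane_1, either way round below 0.2 rad and angle between sample_2's own z axis and vertical below 0.1 rad) or (y of sample_2 in the frame of lane_2 between -0.011 and 0.011 m and x of sample_2 in the frame of lane_2 between -0.015 and 0.015 m and z of sample_2 in the frame of lane_2 between -0.006 and 0.006 m and angle between the x axis of sample_2 and the x axis of lane_2, either way round below 0.2 rad and angle between sample_2's own z axis and vertical below 0.1 rad) or (y of sample_2 in the frame of lane_3 between -0.011 and 0.011 m and x of sample_2 in the frame of lane_3 between -0.015 and 0.015 m and z of sample_2 in the frame of lane_3 between -0.006 and 0.006 m and angle between the x axis of sample_2 and the x axis of lane_3, either way round below 0.2 rad and angle between sample_2's own z axis and vertical below 0.1 rad)) and linear speed of each of bar, sample_0, sample_1, sample_2, lid_0, lid_1, lid_2, lid_3 below 0.02 m/s and angle between each of lid_0, lid_1, lid_2, lid_3's own z axis and vertical below 0.06 rad and ((horizontal distance between lid_0 and tub_0 below 0.009 m and z of lid_0 in the frame of tub_0 between 0.039 and 0.046 m) or (horizontal distance between lid_0 and tub_1 below 0.009 m and z of lid_0 in the frame of tub_1 between 0.039 and 0.046 m) or (horizontal distance between lid_0 and tub_2 below 0.009 m and z of lid_0 in the frame of tub_2 between 0.039 and 0.046 m) or (horizontal distance between lid_0 and tub_3 below 0.009 m and z of lid_0 in the frame of tub_3 between 0.039 and 0.046 m)) and ((horizontal distance between lid_1 and tub_0 below 0.009 m and z of lid_1 in the frame of tub_0 between 0.039 and 0.046 m) or (horizontal distance between lid_1 and tub_1 below 0.009 m and z of lid_1 in the frame of tub_1 between 0.039 and 0.046 m) or (horizontal distance between lid_1 and tub_2 below 0.009 m and z of lid_1 in the frame of tub_2 between 0.039 and 0.046 m) or (horizontal distance between lid_1 and tub_3 below 0.009 m and z of lid_1 in the frame of tub_3 between 0.039 and 0.046 m)) and ((horizontal distance between lid_2 and tub_0 below 0.009 m and z of lid_2 in the frame of tub_0 between 0.039 and 0.046 m) or (horizontal distance between lid_2 and tub_1 below 0.009 m and z of lid_2 in the frame of tub_1 between 0.039 and 0.046 m) or (horizontal distance between lid_2 and tub_2 below 0.009 m and z of lid_2 in the frame of tub_2 between 0.039 and 0.046 m) or (horizontal distance between lid_2 and tub_3 below 0.009 m and z of lid_2 in the frame of tub_3 between 0.039 and 0.046 m)) and ((horizontal distance between lid_3 and tub_0 below 0.009 m and z of lid_3 in the frame of tub_0 between 0.039 and 0.046 m) or (horizontal distance between lid_3 and tub_1 below 0.009 m and z of lid_3 in the frame of tub_1 between 0.039 and 0.046 m) or (horizontal distance between lid_3 and tub_2 below 0.009 m and z of lid_3 in the frame of tub_2 between 0.039 and 0.046 m) or (horizontal distance between lid_3 and tub_3 below 0.009 m and z of lid_3 in the frame of tub_3 between 0.039 and 0.046 m)) and value of joint slide below 0.008 m); the robot touches nothing.
It fails at once if the beaker is knocked more than 40 mm from its place or tipped over (distance of beaker from where it was at the start of the episode above 0.04 m or angle between beaker's own z axis and vertical above 0.5 rad).
It fails at once if the bottle is knocked more than 40 mm from its place or tipped over (distance of bottle from where it was at the start of the episode above 0.04 m or angle between bottle's own z axis and vertical above 0.5 rad).
It fails at once if the mouse is knocked more than 40 mm from its place or tipped over (distance of mouse from where it was at the start of the episode above 0.04 m or angle between mouse's own z axis and vertical above 0.5 rad).
It fails at once if the offcut is knocked more than 40 mm from its place or tipped over (distance of offcut from where it was at the start of the episode above 0.04 m or angle between offcut's own z axis and vertical above 0.5 rad).
Of sample_0, sample_1, sample_2 only 1 to 3 are there at a start; the rules pass over those that are not, and their reading is None.
At some moment in a run one of sample_0, sample_1, sample_2 may be knocked a few centimetres aside while the robot is not near it.
It also fails if it takes over 210 s, if anything falls off the work surface, if the arm or the gripper's body presses on something with over 40 N, if the wrist force passes 120 N, or if a joint passes its speed limit or range.

## Working session

There is one attempt and no reset: what is moved stays moved. The work goes in short steps, Python scripts to look and compute and a tool call to move; the robot and the scene stay as the last step left them, time stands still between calls to the robot, and variables do not carry over. Pictures are saved under pics/ and viewed, about 12 in all and at most 16, crops included, and the job is handed in when it is done.

Besides the shell and the picture viewer there is one more tool, called as name([rows], argument=value, ...), one row to a line, values as JSON. play_rows: Moves the arm, as the interface text tells. Its arguments: {"type":"object","properties":{"targets":{"type":"array"},"grip_force":{"type":"number"}},"required":["targets"]}

```bash
mkdir -p pics; ls
cat > h.py <<'E'
import numpy as np, cv2
from station import status, eyes, env
def cam(n):
    c=eyes.read_camera(n); return c
def save(c,f): cv2.imwrite('pics/'+f,cv2.cvtColor(c['pixels'],cv2.COLOR_RGB2BGR))
def ray(c,uv,z):
    uv=np.array(uv,float).reshape(-1,1,2)
    K=np.array(c['camera_matrix']);E=np.array(c['extrinsics'])
    p=cv2.undistortPoints(uv,K,np.array(c['D'],float)).reshape(-1,2)
    R=E[:3,:3];t=E[:3,3];o=-R.T@t
    d=np.c_[p,np.ones(len(p))]@R
    return o+d*((z-o[2])/d[:,2])[:,None]
def proj(c,P):
    E=np.array(c['extrinsics'])
    return cv2.projectPoints(np.array(P,float).reshape(-1,3),cv2.Rodrigues(E[:3,:3])[0],E[:3,3],np.array(c['camera_matrix']),np.array(c['D'],float))[0].reshape(-1,2)
E
python3 - <<'E'
from h import *
for n in('top','scene'):
    c=cam(n);save(c,n+'0.png');E=np.array(c['extrinsics']);print(n,-E[:3,:3].T@E[:3,3],E[:3,:3].round(2).tolist())
print(status.state())
E
```

```text
pics
top [ 0.4682725  -0.03628018  1.60261192] [[-0.03, -1.0, 0.01], [-1.0, 0.03, -0.07], [0.07, -0.01, -1.0]]
scene [1.06142977 0.56380234 0.84053297] [[-0.76, 0.65, -0.02], [0.46, 0.52, -0.72], [-0.45, -0.55, -0.7]]
{'time_s': 0.1, 'joint_positions': array([-6.74148173e+01,  1.72105498e+01,  8.71786560e+01, -2.97457380e-04,
        7.56719372e+01, -3.81487502e+00]), 'qvel': array([ 0.13007426, -0.11956449, -0.05643514, -0.06391111, -0.02967074,
       -0.01379929]), 'tau': array([ 7.98568253e-04, -5.32645333e+01, -3.53280294e+01,  7.08952686e-02,
        2.35057133e-02, -9.02219108e-05]), 'ee_pos': array([ 0.24446158, -0.49241447,  0.21894709]), 'ee_rot': array([[ 8.95710754e-01,  4.44637014e-01, -4.14488748e-04],
       [ 4.44637202e-01, -8.95710216e-01,  9.83374183e-04],
       [ 6.59827542e-05, -1.06511595e-03, -9.99999431e-01]]), 'ft_force': array([ 0.35408939,  0.46068754, -0.43644622]), 'wrist_torque': array([0.03131934, 0.01366594, 0.02181965]), 'width': 0.09371127716285163}
```

View pics/top0.png

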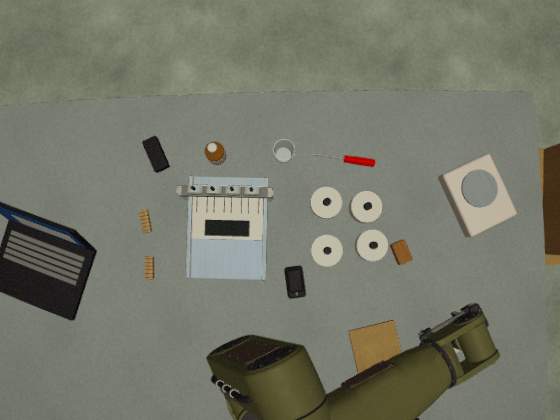

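View pics/scene0.png

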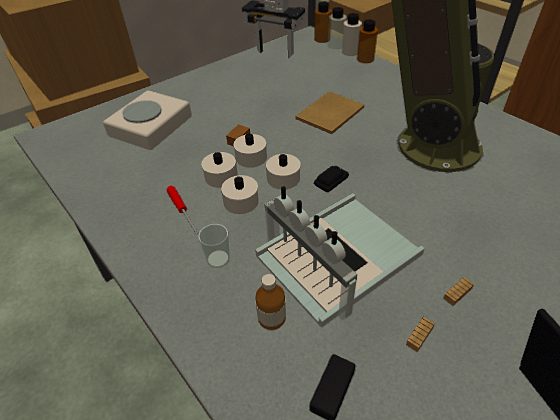

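Top view: pad about (227,228), tubs at (326,202), (366,207), (326,250), (372,245), and two wood samples at (146,221) and (149,267). The scene view agrees and shows no third sample. Now measuring.

```bash
cat >> h.py <<'E'
def pose(c,m,z):
    """largest contours -> centre/angle of minAreaRect in world plane z"""
    out=[]
    for k in cv2.findContours(m.astype(np.uint8),cv2.RETR_EXTERNAL,cv2.CHAIN_APPROX_NONE)[0]:
        if cv2.contourArea(k)<25: continue
        P=ray(c,k.reshape(-1,2),z)[:,:2]
        (x,y),s,a=cv2.minAreaRect((P*1000).astype(np.float32))
        if s[0]<s[1]: a+=90
        a=(a+90)%180-90
        M=cv2.moments(k);u=(M['m10']/M['m00'],M['m01']/M['m00'])
        q=ray(c,u,z)[0]
        out.append((np.round(q[:2],4),np.round((x,y),1),np.round(sorted(s),1),round(a,1),np.round(u,1)))
    return out
def masks(c):
    hsv=cv2.cvtColor(c['pixels'],cv2.COLOR_RGB2HSV).astype(int);H,S,V=hsv[...,0],hsv[...,1],hsv[...,2]
    return H,S,V
def roi(m,u0,u1,v0,v1):
    o=np.zeros_like(m);o[v0:v1,u0:u1]=m[v0:v1,u0:u1];return o
E
python3 - <<'E'
from h import *
c=cam('top');H,S,V=masks(c)
for nm,m,z in (('samples',roi((S>90)&(H<25)&(V>60),110,180,170,300),.02),('pad',roi(V<50,195,260,212,245),.02),('lids',roi((S<60)&(V>150),300,395,180,275),.055),('knobs',roi(V<70,300,395,180,275),.083),('mouse',roi(V<60,275,312,258,305),.02),('offcut',roi((S>90)&(H<25)&(V>60),385,420,230,275),.035),('station',roi((H>90)&(H<125)&(S>35)&(V>100),180,275,170,290),.01)):
    for r in pose(c,m,z): print(nm,*r)
print(proj(c,[[0.5,0,0]]))
s=cam('scene');H,S,V=masks(s)
for r in pose(s,roi((S>90)&(H<25)&(V>60),390,490,260,370),.02): print('s samples',*r)
for r in pose(s,roi(V<70,190,310,125,200),.083): print('s knobs',*r)
i=cv2.resize(c['pixels'][160:300,120:440],None,fx=2.5,fy=2.5,interpolation=cv2.INTER_CUBIC);cv2.imwrite('pics/z1.png',i[...,::-1])
E
```

```text
samples [0.4179 0.3514] [418.  351.4] [25.7 66. ] -1.1 [149.  267.5]
samples [0.5651 0.3625] [565.2 362.5] [28.2 69.8] 10.0 [144.9 220.9]
pad [0.5382 0.1037] [538.1 102.8] [ 45.1 132.4] 87.0 [226.5 227.3]
lids [ 0.4584 -0.2034] [ 457.7 -203.2] [94.8 95.3] 88.3 [326.6 250.3]
lids [ 0.4704 -0.3445] [ 470.2 -344.5] [93.7 98.4] -2.0 [372.1 244.9]
lids [ 0.5903 -0.3309] [ 589.6 -330.4] [93.9 96.3] -2.2 [366.2 206.2]
lids [ 0.6067 -0.207 ] [ 606.5 -208.1] [92.7 95.9] 88.5 [326.2 201.9]
knobs [ 0.4592 -0.2011] [ 459.3 -201.6] [18.  18.1] 88.3 [326.8 250. ]
knobs [ 0.4714 -0.3421] [ 471.5 -343.4] [15.1 21.5] 88.2 [373.1 244.6]
knobs [ 0.5892 -0.3292] [ 589.2 -329.3] [19.  22.1] -65.3 [367.4 205.8]
knobs [ 0.606  -0.2041] [ 605.5 -203.5] [18.2 21.3] -2.0 [326.2 201.3]
mouse [ 0.3637 -0.1042] [ 363.6 -104.3] [55.1 96.5] 6.5 [294.6 281.5]
offcut [ 0.4459 -0.4399] [ 445.7 -439.7] [50.2 70.9] 21.0 [401.  251.8]
[[260.11831822 238.81944051]]
s samples [0.5722 0.3694] [570.9 369.2] [27.4 79.9] 10.9 [419.6 333.7]
s samples [0.4254 0.3581] [425.  358.8] [30.1 83. ] -1.1 [457.8 290.4]
s knobs [ 0.5517 -0.0865] [551.6 -86.7] [10.3 45.1] 50.2 [283. 192.]
s knobs [ 0.6153 -0.1904] [ 615.4 -189.9] [21.6 48.6] 61.0 [238.6 182.6]
s knobs [ 0.4697 -0.1876] [ 469.9 -187.7] [19.4 52.7] 50.1 [282.5 159.9]
s knobs [ 0.5987 -0.3142] [ 598.5 -314.2] [22.1 55.6] 63.6 [217.4 157.8]
s knobs [ 0.5266 -0.3575] [ 526.2 -355.4] [21.6 52.9] 60.3 [230.  140.5]
s knobs [ 0.4778 -0.3334] [ 475.5 -337.9] [24.5 75.1] 64.8 [248.5 137.6]
```

View pics/z1.png

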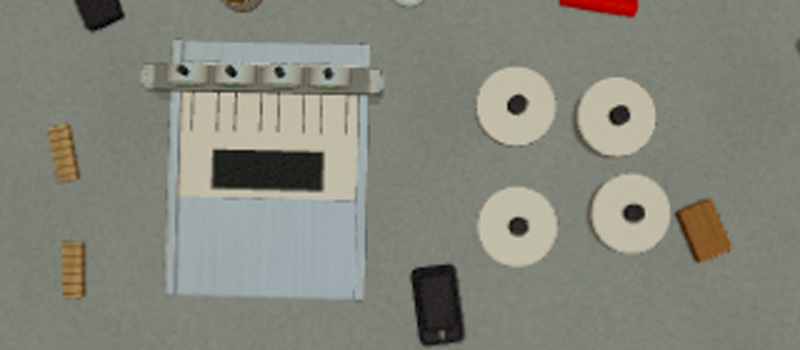

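Two samples present: (0.418, 0.351) and (0.565, 0.3625). Station yaw is about -3° and the pad is at (0.538, 0.103). First I'll go over the pad with shut jaws.

play_rows([
  [0, 2.4, 5, 0, -0.043],
  [0, 2.4, 5, 0, -0.043],
  [0, 2.4, 5, 0, -0.043],
  [0, 2.4, 5, 0, -0.043],
  [0, 2.4, 5, 0, -0.043],
  [0, 2.4, 5, 0, -0.043],
  [0, 2.4, 5, 0, -0.043],
  [0, 2.4, 5, 0, -0.043],
  [0, 2.4, 5, 0, -0.043],
  [0, 2.4, 5, 0, -0.043],
  [0, 2.4, 5, 0, -0.043],
  [0, 2.4, 4.6, 0, -0.043],
  [0, 0, 0, -5, 0],
  [0, 0, 0, -5, 0],
  [0, 0, 0, -4, 0],
  [0, 0, 0, 0, 0],
  [0, 0, 0, 0, 0],
])

```text
time_s: 2.33
ee_pos: [0.5334, 0.1035, 0.0811]
ee_rot: [[0.998, -0.055, 0.002], [-0.055, -0.998, 0.0], [0.002, -0.0, -1.0]]
ft_force: [-0.2, 0.4, -0.1]
width: 0.0006
```

play_rows([
  [0, 0, 0, -2, 0],
  [0, 0, 0, -1.5, 0],
  [0, 0, 0, -0.8, 0],
  [0, 0, 0, -0.2, 0],
  [0, 0, 0, -0.2, 0],
  [0, 0, 0, 0, 0],
])

```text
time_s: 3.08
ee_pos: [0.534, 0.1033, 0.0342]
ee_rot: [[0.998, -0.055, 0.004], [-0.055, -0.998, 0.0], [0.004, -0.0, -1.0]]
ft_force: [-0.1, -2.3, 9.4]
width: 0.0003
```

play_rows([
  [0, -0.5, 0.03, 0, 0],
  [0, -1, 0.05, 0, 0],
  [0, -1, 0.05, 0, 0],
  [0, -1, 0.05, 0, 0],
  [0, -1, 0.05, 0, 0],
  [0, 0, 0, 0, 0],
])

```text
time_s: 3.82
ee_pos: [0.4884, 0.1056, 0.0342]
ee_rot: [[0.998, -0.055, 0.003], [-0.055, -0.998, -0.0], [0.003, -0.0, -1.0]]
ft_force: [-1.6, -2.7, 11.8]
width: 0.0003
```

play_rows([
  [0, -1, 0.05, 0, 0],
  [0, -1, 0.05, 0, 0],
  [0, -1, 0.05, 0, 0],
  [0, -1, 0.05, 0, 0],
  [0, -1, 0.05, 0, 0],
  [0, -1, 0.05, 0, 0],
  [0, -0.8, 0.04, 0, 0],
  [0, -0.5, 0.03, 0, 0],
  [0, -0.3, 0.02, 0, 0],
  [0, 0, 0, 0, 0],
  [0, 0, 0, 0, 0],
  [0, 0, 0, 0, 0],
])

```text
time_s: 5.32
ee_pos: [0.4136, 0.1099, 0.0342]
ee_rot: [[0.998, -0.055, 0.005], [-0.055, -0.998, 0.001], [0.005, -0.001, -1.0]]
ft_force: [1.7, -0.3, 10.6]
width: 0.0006
```

play_rows([
  [0, 0, 0, 3, 0],
  [0.5, 0, 0, 5, 0],
  [0.5, 0, 0, 5, 0],
  [0.5, 0.6, -4.5, 0, 0],
  [0.5, 0.6, -4.5, 0, 0],
  [0.5, 0.6, -4.5, 0, 0],
  [0.5, 0.6, -4.5, 0, 0],
  [0.5, 0.6, -4.5, 0, 0],
  [0.5, 0.6, -4.5, 0, 0],
  [0.5, 0.9, -4.2, 0, 0],
  [0.5, 0, 0, 0, 0],
  [0.5, 0, 0, 0, 0],
])

```text
time_s: 6.82
ee_pos: [0.4565, -0.2021, 0.1627]
ee_rot: [[0.998, -0.055, 0.0], [-0.055, -0.998, 0.0], [0.0, -0.0, -1.0]]
ft_force: [-0.4, 0.0, -0.1]
width: 0.0471
```

Run:
```python
from h import *
print(status.state()['ee_pos'])
c=cam('top');H,S,V=masks(c)
for r in pose(c,roi(V<50,190,265,230,290),.02): print('pad',*r)
for r in pose(c,roi((S>90)&(H<25)&(V>60),110,180,170,300),.02): print('s',*r)
i=cv2.resize(c['pixels'][170:310,170:330],None,fx=4,fy=4,interpolation=cv2.INTER_CUBIC);cv2.imwrite('pics/z2.png',i[...,::-1])
```

```text
[ 0.45645635 -0.20208214  0.16267345]
pad [0.4248 0.1072] [423.9 108.1] [ 43.6 131.4] 88.6 [226.2 263.7]
s [0.418  0.3514] [418.  351.4] [25.7 66. ] -1.1 [149.  267.5]
s [0.5651 0.3625] [565.2 362.5] [28.2 69.8] 10.0 [144.9 220.9]
```

View pics/z2.png

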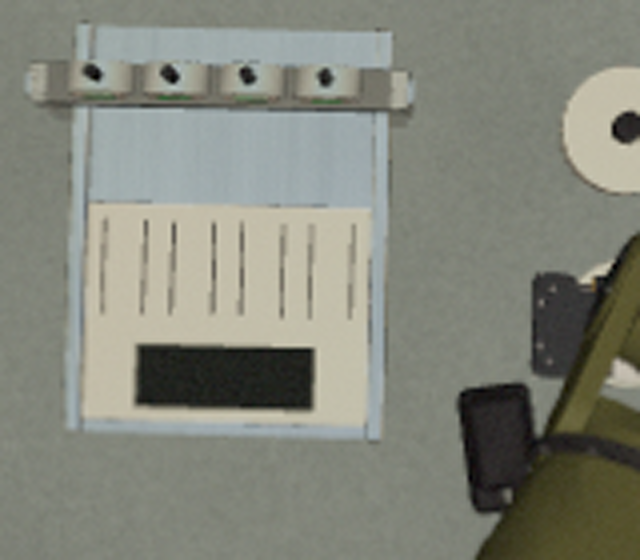

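Slide looks almost out: the pad has moved about 113 mm, so it's marginal. I'll press again and drag a bit further to reach the stop.

play_rows([
  [0, -0.4, 4.5, 0, 0],
  [0, -0.4, 4.5, 0, 0],
  [0, -0.4, 4.5, 0, 0],
  [0, -0.4, 4.5, 0, 0],
  [0, -0.4, 4.5, 0, 0],
  [0, -0.4, 4.5, 0, 0],
  [0, -0.3, 4, 0, 0],
  [0, 0, 0, -5, 0],
  [0, 0, 0, -5, 0],
  [0, 0, 0, -2, 0],
  [0, 0, 0, -0.6, 0],
  [0, 0, 0, -0.25, 0],
  [0, 0, 0, 0, 0],
  [0, 0, 0, 0, 0],
])

```text
time_s: 8.62
ee_pos: [0.4299, 0.1077, 0.0346]
ee_rot: [[0.998, -0.055, 0.001], [-0.055, -0.998, 0.0], [0.001, -0.0, -1.0]]
ft_force: [-0.2, 0.4, -0.0]
width: 0.0005
```

play_rows([
  [0, 0, 0, -0.12, 0],
  [0, -0.4, 0.02, 0, 0],
  [0, -0.4, 0.02, 0, 0],
  [0, -0.4, 0.02, 0, 0],
  [0, -0.4, 0.02, 0, 0],
  [0, -0.2, 0.01, 0, 0],
  [0, 0, 0, 0, 0],
])

```text
time_s: 9.5
ee_pos: [0.4135, 0.1087, 0.0342]
ee_rot: [[0.998, -0.055, 0.005], [-0.055, -0.998, 0.001], [0.005, -0.001, -1.0]]
ft_force: [5.7, -0.7, 8.9]
width: 0.0002
```

The 5.7 N reaction along x means it is at the stop. On to the first tub: grip the knob and lift.

play_rows([
  [0, 0, 0, 3, 0],
  [0.55, 0, 0, 5, 0],
  [0.55, 0, 0, 5, 0],
  [0.55, 0.6, -4.5, 0, 0],
  [0.55, 0.6, -4.5, 0, 0],
  [0.55, 0.6, -4.5, 0, 0],
  [0.55, 0.6, -4.5, 0, 0],
  [0.55, 0.6, -4.5, 0, 0],
  [0.55, 0.6, -4.5, 0, 0],
  [0.55, 1, -4.1, 0, 0],
  [0.55, 0, 0, -4, 0],
  [0.55, 0, 0, -4, 0],
  [0.55, 0, 0, -1, 0],
  [0.55, 0, 0, 0, 0],
  [0.1, 0, 0, 0, 0],
  [0.1, 0, 0, 0, 0],
  [0.1, 0, 0, 0, 0],
  [0.1, 0, 0, 0, 0],
], grip_force=20)

```text
time_s: 11.75
ee_pos: [0.4578, -0.2026, 0.0733]
ee_rot: [[0.998, -0.055, 0.001], [-0.055, -0.998, -0.0], [0.001, 0.0, -1.0]]
ft_force: [-0.6, 2.1, 6.9]
width: 0.0234
```

Run:
```python
from h import *
c=cam('top');H,S,V=masks(c)
for r in pose(c,roi(V<50,190,265,230,290),.02): print('pad',*r)
# lane lines: dark thin on white slide
P=c['pixels'].astype(int);g=P.mean(2)
s=pose(c,roi((S<60)&(S>20)&(V>165)&(H<40),185,270,215,282),.02)
for r in s: print('slide',*r)
f=lambda u,v:(170+u/4-.4,170+v/4-.4)
print('lane line ends',ray(c,[f(103,218),f(103,315),f(353,225),f(352,320)],.02).round(4)[:,:2])
print('track front',ray(c,[f(67,430),f(381,440)],.026).round(4)[:,:2],'slide front',ray(c,[f(82,418),f(366,427)],.02).round(4)[:,:2],'slide rear',ray(c,[f(88,203),f(372,209)],.02).round(4)[:,:2])
```

```text
pad [0.4249 0.1073] [423.9 108.1] [ 43.6 131.4] 88.6 [226.2 263.7]
slide [0.4737 0.1069] [474.2 107. ] [168.2 221.5] 87.1 [226. 248.]
lane line ends [[0.5508 0.2016]
 [0.4749 0.203 ]
 [0.5403 0.0056]
 [0.4662 0.0083]]
track front [[ 0.3861  0.2323]
 [ 0.3727 -0.012 ]] slide front [[ 0.3949  0.2212]
 [ 0.3827 -0.0005]] slide rear [[ 0.5629  0.2133]
 [ 0.5524 -0.0095]]
```

The pad did not move, so the slide was already at its stop and is fully out. Lifting lid A and moving it toward the free spot at (0.50, -0.09) to look inside.

play_rows([
  [0.1, 0, 0, 1, 0],
  [0.1, 0, 0, 3, 0],
  [0.1, 0, 0, 4, 0],
  [0.1, 1.4, 3.7, 0, 0],
  [0.1, 1.4, 3.7, 0, 0],
  [0.1, 1.4, 3.6, 0, 0],
  [0.1, 0, 0, 0, 0],
  [0.1, 0, 0, 0, 0],
])

```text
time_s: 12.8
ee_pos: [0.4994, -0.0929, 0.153]
ee_rot: [[0.998, -0.055, -0.0], [-0.055, -0.998, -0.0], [-0.0, 0.0, -1.0]]
ft_force: [-0.1, -0.5, -1.1]
width: 0.0235
```

Run:
```python
from h import *
c=cam('top');s=cam('scene')
a=cv2.resize(c['pixels'][180:290,280:400],None,fx=3.3,fy=3.3);b=cv2.resize(s['pixels'][110:230,180:310],None,fx=3,fy=3)
h=max(a.shape[0],b.shape[0]);f=lambda i:np.vstack([i,np.zeros((h-i.shape[0],i.shape[1],3),np.uint8)])
cv2.imwrite('pics/z3.png',np.hstack([f(a),f(b)])[...,::-1])
```

```text
(no output)
```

View pics/z3.png

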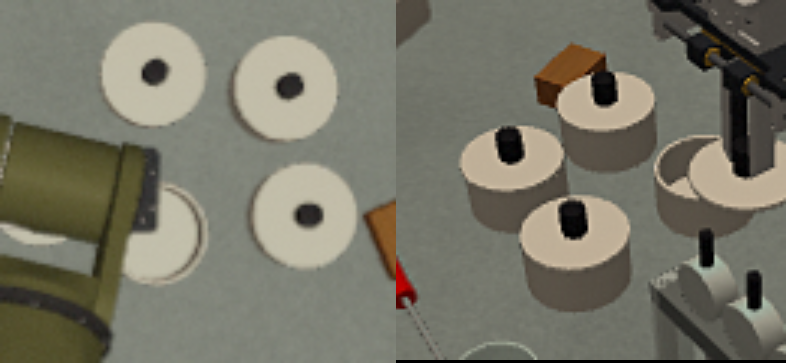

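The visible part of tub A looks empty, but the gripper hides part of it. I'll move a little further away and check the inside numerically.

play_rows([
  [0.1, -1, 6, 0, 0],
  [0.1, 0, 2, 0, 0],
  [0.1, 0, 0, 0, 0],
])

```text
time_s: 13.28
ee_pos: [0.4895, -0.0124, 0.1529]
ee_rot: [[0.999, -0.054, 0.0], [-0.054, -0.999, -0.0], [0.0, 0.0, -1.0]]
ft_force: [0.8, 0.6, -0.7]
width: 0.0233
```

```bash
cat >> h.py <<'E'
T=[(.4585,-.2025),(.606,-.206),(.4707,-.3437),(.5895,-.330)]
def inside(c,i):
    """HSV summary and darkest-patch size inside tub i (floor region)"""
    H,S,V=masks(c)
    a=np.linspace(0,2*np.pi,40);x,y=T[i]
    m=np.zeros(V.shape,np.uint8);cv2.fillPoly(m,[proj(c,np.c_[x+.033*np.cos(a),y+.033*np.sin(a),0*a+.01]).round().astype(np.int32)],1)
    m=m>0
    print(i,'n',m.sum(),'V pct',np.percentile(V[m],[1,10,50,90]),'S pct',np.percentile(S[m],[1,10,50,90,99]))
    b=cv2.boundingRect(m.astype(np.uint8));return b
E
python3 - <<'E'
from h import *
c=cam('top');[inside(c,i) for i in range(4)]
E
```

```text
0 n 376 V pct [193. 194. 195. 196.] S pct [28. 29. 30. 32. 33.]
1 n 369 V pct [ 32.72  53.6  195.   196.  ] S pct [14.04 30.   33.   34.2  41.64]
2 n 361 V pct [ 29.6  51.  194.  195. ] S pct [12.6 30.  33.  36.  47. ]
3 n 362 V pct [ 30.27  46.1  194.   195.  ] S pct [20.   31.1  33.   36.9  51.39]
```

Tub A is empty. Put its lid back, then take the lid of tub B at (0.606, -0.206).

play_rows([
  [0.1, -0.8, -4.75, 0, 0],
  [0.1, -0.8, -4.75, 0, 0],
  [0.1, -0.8, -4.75, 0, 0],
  [0.1, -0.8, -4.75, 0, 0],
  [0.1, 0, 0, 0, 0],
  [0.1, 0, 0, -3.5, 0],
  [0.1, 0, 0, -2.5, 0],
  [0.1, 0, 0, -1, 0],
  [0.1, 0, 0, -0.8, 0],
  [0.1, 0, 0, -0.1, 0],
  [0.1, 0, 0, 0, 0],
  [0.55, 0, 0, 0, 0],
  [0.55, 0, 0, 0, 0],
  [0.55, 0, 0, 2, 0],
  [0.55, 0, 0, 3, 0],
])

```text
time_s: 15.2
ee_pos: [0.4572, -0.2023, 0.124]
ee_rot: [[0.998, -0.055, -0.001], [-0.055, -0.998, 0.001], [-0.001, -0.001, -1.0]]
ft_force: [-0.2, -0.4, -0.7]
width: 0.0514
```

play_rows([
  [0.55, 4.9, -0.1, 0, 0],
  [0.55, 4.9, -0.1, 0, 0],
  [0.55, 5, -0.1, 0, 0],
  [0.55, 0, 0, 0, 0],
  [0.55, 0, 0, -3, 0],
  [0.55, 0, 0, -1.8, 0],
  [0.55, 0, 0, 0, 0],
  [0.1, 0, 0, 0, 0],
  [0.1, 0, 0, 0, 0],
  [0.1, 0, 0, 0, 0],
  [0.1, 0, 0, 0, 0],
])

```text
time_s: 16.58
ee_pos: [0.6058, -0.2056, 0.0764]
ee_rot: [[0.998, -0.055, 0.001], [-0.055, -0.998, -0.0], [0.001, 0.0, -1.0]]
ft_force: [-1.6, 0.4, 4.3]
width: 0.0236
```

play_rows([
  [0.1, 0, 0, 1, 0],
  [0.1, 0, 0, 3, 0],
  [0.1, 0, 0, 4, 0],
  [0.1, -5, 0, 0, 0],
  [0.1, -5, 2, 0, 0],
  [0.1, -1.6, 5, 0, 0],
  [0.1, 0, 5, 0, 0],
  [0.1, 0, 5, 0, 0],
  [0.1, 0, 0, 0, 0],
])

```text
time_s: 17.7
ee_pos: [0.4895, -0.0331, 0.1565]
ee_rot: [[0.999, -0.052, 0.001], [-0.052, -0.999, 0.0], [0.001, -0.0, -1.0]]
ft_force: [0.0, -0.7, -1.1]
width: 0.0238
```

Run:
```python
from h import *
c=cam('top');[inside(c,i) for i in range(4)]
H,S,V=masks(c)
for r in pose(c,roi((S<60)&(V>150),300,350,225,275),.055): print('lid0',*r)
for r in pose(c,roi((S>90)&(H<25)&(V>60),110,180,170,300),.02): print('s',*r)
```

```text
0 n 376 V pct [ 40.5  59.5 194.  195. ] S pct [12.  29.  30.  33.  43.5]
1 n 369 V pct [193. 194. 195. 196.] S pct [30. 30. 32. 33. 34.]
2 n 361 V pct [ 32.4  50.  194.  195. ] S pct [21.6 30.  33.  35.  52. ]
3 n 362 V pct [ 28.27  47.1  194.   195.  ] S pct [12.   32.   33.   37.   53.78]
lid0 [ 0.4582 -0.2053] [ 457.6 -206.3] [94.8 95.3] 88.3 [327.2 250.3]
s [0.4179 0.3514] [418.  351.4] [25.7 66. ] -1.1 [149.  267.5]
s [0.5651 0.3624] [565.3 362.4] [28.5 69.8] 10.0 [144.9 220.9]
```

Tub B is also empty. Reverse the path to close it, then go to tub C at (0.471, -0.343).

play_rows([
  [0.1, 0, -5, 0, 0],
  [0.1, 0, -5, 0, 0],
  [0.1, 1.6, -5, 0, 0],
  [0.1, 5, -2, 0, 0],
  [0.1, 5, -0.1, 0, 0],
  [0.1, 0, 0, 0, 0],
  [0.1, 0, 0, -3.5, 0],
  [0.1, 0, 0, -2.5, 0],
  [0.1, 0, 0, -1, 0],
  [0.1, 0, 0, -0.9, 0],
  [0.1, 0, 0, -0.1, 0],
  [0.1, 0, 0, 0, 0],
  [0.55, 0, 0, 0, 0],
  [0.55, 0, 0, 0, 0],
  [0.55, 0, 0, 2, 0],
  [0.55, 0, 0, 3, 0],
])

```text
time_s: 19.75
ee_pos: [0.6054, -0.2065, 0.1271]
ee_rot: [[0.998, -0.055, -0.001], [-0.055, -0.998, 0.0], [-0.001, -0.0, -1.0]]
ft_force: [0.1, -0.3, -0.3]
width: 0.0516
```

play_rows([
  [0.55, -4.5, -4.6, 0, 0],
  [0.55, -4.5, -4.6, 0, 0],
  [0.55, -4.5, -4.6, 0, 0],
  [0.55, 0, 0, 0, 0],
  [0.55, 0, 0, -3, 0],
  [0.55, 0, 0, -1.8, 0],
  [0.55, 0, 0, 0, 0],
  [0.1, 0, 0, 0, 0],
  [0.1, 0, 0, 0, 0],
  [0.1, 0, 0, 0, 0],
  [0.1, 0, 0, 0, 0],
])

```text
time_s: 21.12
ee_pos: [0.4747, -0.3407, 0.0783]
ee_rot: [[0.998, -0.055, 0.001], [-0.055, -0.998, -0.001], [0.001, 0.001, -1.0]]
ft_force: [-0.3, 0.7, 4.2]
width: 0.0233
```

play_rows([
  [0.1, 0, 0, 1, 0],
  [0.1, 0, 0, 3, 0],
  [0.1, 0, 0, 4, 0],
  [0.1, 0.5, 5, 0, 0],
  [0.1, 0.5, 5, 0, 0],
  [0.1, 0.5, 5, 0, 0],
  [0.1, 0.5, 5, 0, 0],
  [0.1, 0.5, 5, 0, 0],
  [0.1, 0, 0, 0, 0],
])

```text
time_s: 22.25
ee_pos: [0.4996, -0.088, 0.1584]
ee_rot: [[0.999, -0.052, 0.0], [-0.052, -0.999, 0.0], [0.0, -0.0, -1.0]]
ft_force: [-0.1, -0.7, -0.8]
width: 0.0233
```

Run:
```python
from h import *
c=cam('top');[inside(c,i) for i in range(4)]
cv2.imwrite('pics/z4.png',cv2.resize(c['pixels'][180:280,290:410],None,fx=5,fy=5,interpolation=cv2.INTER_CUBIC)[...,::-1])
```

```text
0 n 376 V pct [ 40.75  50.5  183.5  194.  ] S pct [  5.    15.    30.    71.5  123.25]
1 n 369 V pct [ 31.68  57.8  194.   195.  ] S pct [16.   30.   33.   35.   47.32]
2 n 361 V pct [185. 193. 194. 195.] S pct [29.6 31.  33.  33.  34.4]
3 n 362 V pct [ 27.1  49.  194.  195. ] S pct [13. 32. 33. 36. 57.]
```

View pics/z4.png

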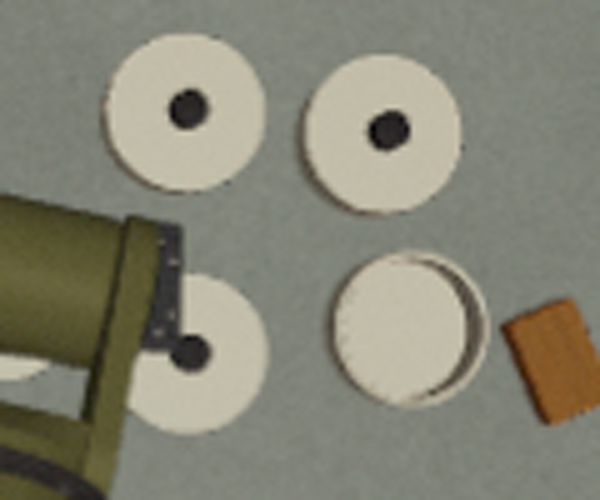

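Tub C is empty (open tub at crop (410,328)), so the bar must be in tub D. Closing C, then opening D.

play_rows([
  [0.1, -0.5, -5, 0, 0],
  [0.1, -0.5, -5, 0, 0],
  [0.1, -0.5, -5, 0, 0],
  [0.1, -0.5, -5, 0, 0],
  [0.1, -0.5, -5.1, 0, 0],
  [0.1, 0, 0, 0, 0],
  [0.1, 0, 0, -3.5, 0],
  [0.1, 0, 0, -2.5, 0],
  [0.1, 0, 0, -1, 0],
  [0.1, 0, 0, -0.9, 0],
  [0.1, 0, 0, -0.1, 0],
  [0.1, 0, 0, 0, 0],
  [0.55, 0, 0, 0, 0],
  [0.55, 0, 0, 0, 0],
  [0.55, 0, 0, 2, 0],
  [0.55, 0, 0, 3, 0],
])

```text
time_s: 24.3
ee_pos: [0.4741, -0.3413, 0.1278]
ee_rot: [[0.998, -0.055, -0.001], [-0.055, -0.998, 0.001], [-0.001, -0.001, -1.0]]
ft_force: [-0.9, -0.1, 0.6]
width: 0.0511
```

play_rows([
  [0.55, 3.8, 0.4, 0, 0],
  [0.55, 3.8, 0.4, 0, 0],
  [0.55, 3.9, 0.4, 0, 0],
  [0.55, 0, 0, 0, 0],
  [0.55, 0, 0, -3, 0],
  [0.55, 0, 0, -1.8, 0],
  [0.55, 0, 0, 0, 0],
  [0.1, 0, 0, 0, 0],
  [0.1, 0, 0, 0, 0],
  [0.1, 0, 0, 0, 0],
  [0.1, 0, 0, 0, 0],
])

```text
time_s: 25.68
ee_pos: [0.5896, -0.3297, 0.0804]
ee_rot: [[0.998, -0.055, 0.001], [-0.055, -0.998, -0.0], [0.001, 0.0, -1.0]]
ft_force: [-1.0, -0.2, 3.7]
width: 0.0238
```

play_rows([
  [0.1, 0, 0, 1, 0],
  [0.1, 0, 0, 3, 0],
  [0.1, 0, 0, 4, 0],
  [0.1, -3, 4, 0, 0],
  [0.1, -3, 5, 0, 0],
  [0.1, -3, 5, 0, 0],
  [0.1, 0, 5, 0, 0],
  [0.1, 0, 5, 0, 0],
  [0.1, 0, 0, 0, 0],
  [0.1, 0, 0, -5, 0],
  [0.1, 0, 0, -5, 0],
  [0.1, 0, 0, -1.5, 0],
  [0.1, 0, 0, -0.5, 0],
  [0.1, 0, 0, -0.2, 0],
  [0.1, 0, 0, 0, 0],
  [0.55, 0, 0, 0, 0],
  [0.55, 0, 0, 0, 0],
  [0.55, 0, 0, 3, 0],
  [0.55, 0, 0, 5, 0],
  [0.55, 0, 0, 4, 0],
])

```text
time_s: 28.18
ee_pos: [0.4995, -0.0896, 0.1598]
ee_rot: [[0.998, -0.055, 0.001], [-0.055, -0.998, -0.0], [0.001, 0.0, -1.0]]
ft_force: [0.7, -0.5, -0.6]
width: 0.0518
```

Run:
```python
from h import *
c=cam('top');[inside(c,i) for i in (3,)]
cv2.imwrite('pics/z5.png',cv2.resize(c['pixels'][175:275,300:410],None,fx=5,fy=5,interpolation=cv2.INTER_CUBIC)[...,::-1])
H,S,V=masks(c);x,y=proj(c,[[*T[3],.02]])[0].astype(int)
m=roi((V<185)&(S<26),x-14,x+14,y-14,y+14)
for r in pose(c,m,.025): print('bar',*r)
```

```text
3 n 362 V pct [112.  137.  173.  194.9] S pct [ 6.  9. 32. 35. 40.]
bar [ 0.5875 -0.3302] [ 587.4 -330.7] [25.6 57.9] -42.8 [364.3 207.9]
bar [ 0.6288 -0.2924] [ 626.9 -289.6] [21.1 43. ] -44.0 [351.9 195.1]
```

View pics/z5.png

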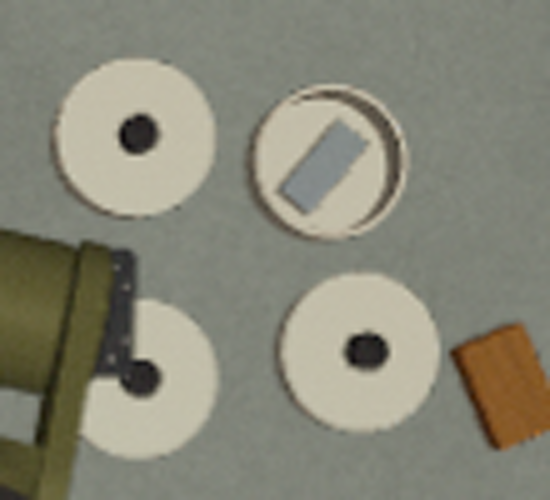

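Tub D holds the bar: crop centre (325,166), at (0.5875, -0.3305), axis -43°. Turning and gripping it.

play_rows([
  [0.45, 1.7, -4.8, 0, -0.138],
  [0.45, 1.7, -4.8, 0, -0.138],
  [0.45, 1.8, -4.8, 0, -0.139],
  [0.45, 1.8, -4.8, 0, -0.138],
  [0.45, 1.8, -4.9, 0, -0.139],
  [0.45, 0, 0, 0, 0],
  [0.45, 0, 0, -5, 0],
  [0.45, 0, 0, -4, 0],
  [0.45, 0, 0, -3, 0],
  [0.45, 0, 0, -1, 0],
  [0.45, 0, 0, -0.5, 0],
  [0.45, 0, 0, 0, 0],
  [0.1, 0, 0, 0, 0],
  [0.1, 0, 0, 0, 0],
  [0.1, 0, 0, 0, 0],
  [0.1, 0, 0, 0, 0],
], grip_force=30)

```text
time_s: 30.22
ee_pos: [0.5879, -0.3306, 0.0236]
ee_rot: [[0.734, -0.68, 0.001], [-0.68, -0.734, -0.001], [0.001, -0.0, -1.0]]
ft_force: [0.3, 1.8, 6.3]
width: 0.0255
```

play_rows([
  [0.1, 0, 0, 3, 0],
  [0.1, 0, 0, 5, 0],
  [0.1, 0, 0, 5, 0],
  [0.1, -2.8, 4, 0, 0.087],
  [0.1, -2.8, 4.5, 0, 0.087],
  [0.1, -2.7, 4.5, 0, 0.087],
  [0.1, 0, 4.5, 0, 0.087],
  [0.1, 0, 4.5, 0, 0.087],
  [0.1, 0, 4.5, 0, 0.087],
  [0.1, 0, 4.5, 0, 0.087],
  [0.1, 0, 4.5, 0, 0.087],
  [0.1, 0, 0, 0, 0],
  [0.1, 0, 0, -5, 0],
  [0.1, 0, 0, -3, 0],
  [0.1, 0, 0, 0, 0],
  [0.1, 0, 0, 0, 0],
])

```text
time_s: 32.22
ee_pos: [0.5051, 0.024, 0.074]
ee_rot: [[0.999, -0.052, 0.001], [-0.052, -0.999, -0.0], [0.001, 0.0, -1.0]]
ft_force: [-0.5, 0.3, -1.5]
width: 0.0254
```

Run:
```python
from h import *
s=cam('scene')
L=[(.5047,.0236),(.5074,.0775),(.5102,.1315),(.5129,.1854)]
i=s['pixels'].copy()
for l in L:
    for d in (-.037,.037):
      for e in (-.016,.016):
        x=l[0]+d*.9987+e*.0506;y=l[1]-d*.0506+e*.9987
        p=proj(s,[[x,y,.02]])[0];cv2.circle(i,tuple(int(v*8) for v in p),8,(255,0,0),-1,shift=3)
cv2.imwrite('pics/z6.png',cv2.resize(i[170:320,240:430],None,fx=4,fy=4,interpolation=cv2.INTER_CUBIC)[...,::-1])
```

```text
(no output)
```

View pics/z6.png

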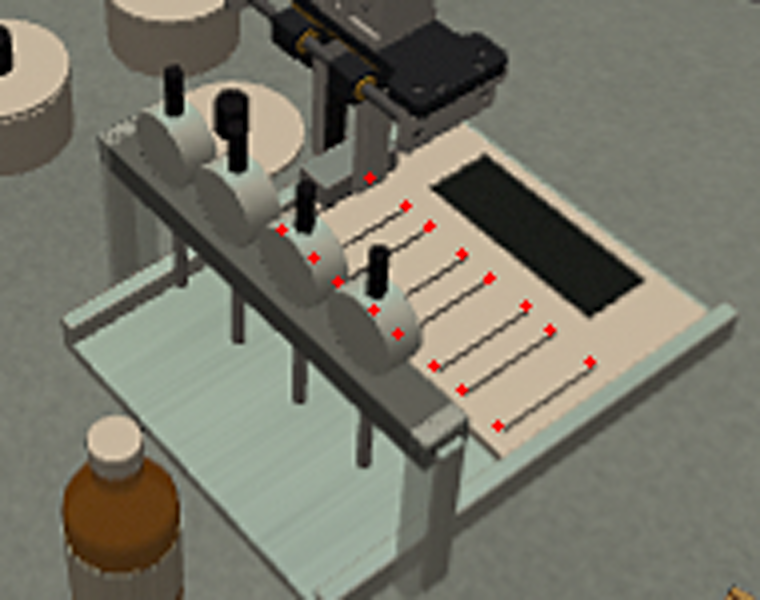

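The lane estimates (red dots) sit on the ends of the printed lines, so lowering the bar into lane 0.

play_rows([
  [0.1, 0, 0.05, -2, 0],
  [0.1, 0, 0, -1, 0],
  [0.1, 0, 0, -0.4, 0],
  [0.1, 0, 0, -0.2, 0],
  [0.1, 0, 0, 0, 0],
])

```text
time_s: 32.9
ee_pos: [0.506, 0.0248, 0.0385]
ee_rot: [[0.999, -0.051, 0.004], [-0.051, -0.999, -0.0], [0.004, 0.0, -1.0]]
ft_force: [1.8, -0.8, 6.6]
width: 0.0255
```

play_rows([
  [0.34, 0, 0, 0, 0],
  [0.34, 0, 0, 0, 0],
  [0.34, 0, 0, 0, 0],
  [0.34, 0, 0, 1, 0],
  [0.34, 0, 0, 4, 0],
  [0.5, 0, 0, 4, 0],
  [0.5, 0, 0, 3, 0],
  [0.5, -1.2, 4.7, 0, 0],
  [0.5, -1.2, 4.7, 0, 0],
  [0.5, -1.2, 4.7, 0, 0.03],
  [0.5, -1.3, 4.7, 0, 0],
  [0.5, -1.3, 4.7, 0, 0],
  [0.5, -1.3, 4.7, 0, 0],
  [0.5, -1.3, 4.6, 0, 0],
  [0.5, 0, 0, 0, 0],
])

```text
time_s: 34.78
ee_pos: [0.4153, 0.3552, 0.1572]
ee_rot: [[1.0, -0.018, 0.0], [-0.018, -1.0, 0.0], [0.0, -0.0, -1.0]]
ft_force: [0.3, -0.2, -0.1]
width: 0.0469
```

Run:
```python
from h import *
c=cam('top');s=cam('scene');H,S,V=masks(c)
m=roi((V<190)&(S<26),238,268,225,255)
for r in pose(c,m,.04): print('bar',*r)
for r in pose(c,roi((S>90)&(H<25)&(V>60),110,180,170,300),.02): print('s',*r)
H,S,V=masks(s)
for r in pose(s,roi((S>90)&(H<25)&(V>60),380,520,240,380),.02): print('ss',*r)
print(status.state()['ee_pos'],status.state()['width'])
i=cv2.resize(s['pixels'][150:370,240:500],None,fx=3,fy=2.7,interpolation=cv2.INTER_CUBIC);cv2.imwrite('pics/z7.png',i[...,::-1])
```

```text
bar [0.5044 0.0225] [503.9  22.5] [21.6 58.6] -1.4 [252.5 237.3]
bar [ 0.5019 -0.0135] [496.8 -12.8] [18.5 89.4] -1.5 [264.2 237.8]
s [0.4448 0.3536] [445.1 356. ] [16.6 35.5] -70.9 [148.2 259. ]
s [0.5649 0.3625] [565.2 362.5] [28.2 69.8] 10.0 [144.9 220.9]
ss [0.5722 0.3694] [570.9 369.2] [27.4 79.9] 10.9 [419.6 333.7]
ss [0.4252 0.3581] [425.  358.9] [29.9 83. ] -1.1 [457.9 290.4]
[0.41632852 0.35282517 0.15702606] 0.04704853868434822
```

View pics/z7.png

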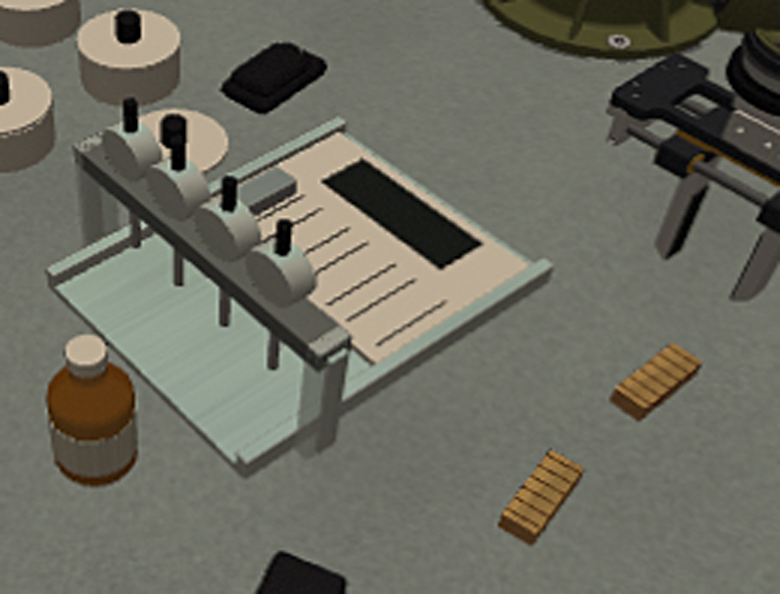

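Bar lies in lane 0 at about (0.504, 0.023); both samples haven't moved. Descending on the near one.

play_rows([
  [0.5, 0.1, 0.1, -5, 0],
  [0.5, 0, 0, -4, 0],
  [0.5, 0, 0, -3, 0],
  [0.5, 0, 0, -1, 0],
  [0.5, 0, 0, -0.5, 0],
  [0.5, 0, 0, 0, 0],
  [0.1, 0, 0, 0, 0],
  [0.1, 0, 0, 0, 0],
  [0.1, 0, 0, 0, 0],
  [0.1, 0, 0, 0, 0],
], grip_force=15)

```text
time_s: 36.12
ee_pos: [0.4176, 0.3541, 0.0222]
ee_rot: [[1.0, -0.021, 0.001], [-0.021, -1.0, 0.0], [0.001, -0.0, -1.0]]
ft_force: [-1.1, -1.0, 5.8]
width: 0.0263
```

play_rows([
  [0.1, 0, 0, 3, 0],
  [0.1, 0, 0, 5, 0],
  [0.1, 0, 0, 4, 0],
  [0.1, 1.5, -4.6, 0, 0],
  [0.1, 1.5, -4.6, 0, 0],
  [0.1, 1.5, -4.6, 0, -0.03],
  [0.1, 1.5, -4.6, 0, 0],
  [0.1, 1.5, -4.6, 0, 0],
  [0.1, 1.5, -4.6, 0, 0],
  [0.1, 0, 0, 0, 0],
  [0.1, 0, 0, -5, 0],
  [0.1, 0, 0, -3, 0],
  [0.1, 0, 0, -1.5, 0],
  [0.1, 0, 0, -0.5, 0],
  [0.1, 0, 0, -0.2, 0],
  [0.1, 0, 0, 0, 0],
])

```text
time_s: 38.12
ee_pos: [0.5091, 0.0783, 0.0419]
ee_rot: [[0.999, -0.051, 0.005], [-0.051, -0.999, 0.0], [0.005, -0.001, -1.0]]
ft_force: [1.2, -1.0, 7.4]
width: 0.0256
```

play_rows([
  [0.42, 0, 0, 0, 0],
  [0.42, 0, 0, 0, 0],
  [0.42, 0, 0, 0, 0],
  [0.42, 0, 0, 2, 0],
  [0.42, 0, 0, 4, 0],
  [0.42, 0, 0, 5, 0],
  [0.5, 0, 4.8, 0, 0],
  [0.5, 0, 4.8, 0, 0],
  [0.5, 0, 4.8, 0, 0.075],
  [0.5, 1.5, 4.8, 0, 0.075],
  [0.5, 2, 4.8, 0, 0.075],
  [0.5, 2, 4.6, 0, 0],
  [0.5, 0, 0, 0, 0],
  [0.5, 0, 0, 0, 0],
])

```text
time_s: 39.88
ee_pos: [0.5621, 0.3634, 0.1493]
ee_rot: [[0.985, 0.173, -0.001], [0.173, -0.985, -0.001], [-0.001, 0.0, -1.0]]
ft_force: [0.1, -1.3, 0.2]
width: 0.0469
```

Run:
```python
from h import *
c=cam('top');s=cam('scene');H,S,V=masks(c)
for r in pose(c,roi((S>90)&(H<25)&(V>60),110,275,170,300),.03): print('s',*r)
H,S,V=masks(s)
for r in pose(s,roi((S>90)&(H<25)&(V>60),300,520,180,380),.02): print('ss',*r)
print(status.state()['ee_pos'])
```

```text
s [0.5077 0.0761] [508.7  77.1] [24.9 65.2] -1.3 [235.3 236.8]
s [0.5422 0.3569] [546.5 358. ] [30.3 32.7] 9.8 [145.9 227.9]
ss [0.5722 0.3695] [570.9 369.2] [27.4 79.9] 10.9 [419.6 333.7]
ss [0.4861 0.0703] [489.1  72.1] [37.8 58.4] -2.5 [343.9 230.6]
[0.56239569 0.3629463  0.15005384]
```

Sample in lane 1 is at (0.508, 0.077), well centred, and the other hasn't moved. Gripping it.

play_rows([
  [0.5, 0.3, 0.1, -5, 0],
  [0.5, 0, 0, -4, 0],
  [0.5, 0, 0, -2.5, 0],
  [0.5, 0, 0, -1, 0],
  [0.5, 0, 0, -0.3, 0],
  [0.5, 0, 0, 0, 0],
  [0.1, 0, 0, 0, 0],
  [0.1, 0, 0, 0, 0],
  [0.1, 0, 0, 0, 0],
  [0.1, 0, 0, 0, 0],
])

```text
time_s: 41.22
ee_pos: [0.5656, 0.3651, 0.0222]
ee_rot: [[0.985, 0.173, 0.0], [0.173, -0.985, 0.0], [0.001, -0.0, -1.0]]
ft_force: [-0.4, -0.6, 4.0]
width: 0.0259
```

play_rows([
  [0.1, 0, 0, 3, 0],
  [0.1, 0, 0, 5, 0],
  [0.1, 0, 0, 4, 0],
  [0.1, -2, -3.9, 0, -0.075],
  [0.1, -2, -3.9, 0, -0.075],
  [0.1, -1.5, -3.9, 0, -0.075],
  [0.1, 0, -3.9, 0, 0],
  [0.1, 0, -3.9, 0, 0],
  [0.1, 0, -3.9, 0, 0],
  [0.1, 0, 0, 0, 0],
  [0.1, 0, 0, -5, 0],
  [0.1, 0, 0, -3, 0],
  [0.1, 0, 0, -1.5, 0],
  [0.1, 0, 0, -0.5, 0],
  [0.1, 0, 0, -0.1, 0],
  [0.1, 0, 0, 0, 0],
])

```text
time_s: 43.22
ee_pos: [0.5113, 0.1313, 0.042]
ee_rot: [[0.999, -0.051, 0.002], [-0.051, -0.999, 0.001], [0.002, -0.001, -1.0]]
ft_force: [0.7, 0.1, 4.2]
width: 0.026
```

play_rows([
  [0.42, 0, 0, 0, 0],
  [0.42, 0, 0, 0, 0],
  [0.42, 0, 0, 0, 0],
  [0.42, 0, 0, 2, 0],
  [0.42, 0, 0, 4, 0],
  [0.42, 0, 0, 5, 0],
  [0.55, -0.2, -4.4, 0, 0],
  [0.55, -0.2, -4.4, 0, 0],
  [0.55, -0.2, -4.4, 0, 0],
  [0.55, -0.3, -4.4, 0, 0],
  [0.55, -0.3, -4.4, 0, 0],
  [0.55, 0, 0, 0, 0],
])

```text
time_s: 44.72
ee_pos: [0.4981, -0.0912, 0.1507]
ee_rot: [[0.999, -0.054, -0.0], [-0.054, -0.999, -0.0], [-0.0, 0.0, -1.0]]
ft_force: [0.6, -0.3, 0.2]
width: 0.0518
```

Run:
```python
from h import *
c=cam('top');s=cam('scene');H,S,V=masks(c)
for r in pose(c,roi((S>90)&(H<25)&(V>60),110,275,170,300),.04): print('s',*r)
for r in pose(c,roi(V<70,300,395,180,275),.083): print('knobs',*r)
print(status.state()['ee_pos'])
i=np.hstack([cv2.resize(c['pixels'][190:300,180:320],(420,330)),cv2.resize(s['pixels'][150:290,250:400],(375,350))[:330]]);cv2.imwrite('pics/z8.png',i[...,::-1])
```

```text
s [0.5118 0.1285] [511.3 128.9] [24.8 68. ] -1.2 [218.1 235.8]
s [0.53   0.0942] [530.5  94.5] [24.8 64.9] -1.3 [229.1 229.7]
knobs [ 0.4714 -0.3414] [ 471.6 -340.4] [15.1 21.5] 88.2 [372.8 244.6]
knobs [ 0.4876 -0.1772] [ 481.3 -167.7] [ 93.3 126. ] -1.7 [318.6 240.8]
knobs [ 0.606  -0.2066] [ 606.9 -206.5] [18.2 18.3] 88.5 [327.  201.3]
[ 0.49834693 -0.08890106  0.15067579]
```

View pics/z8.png

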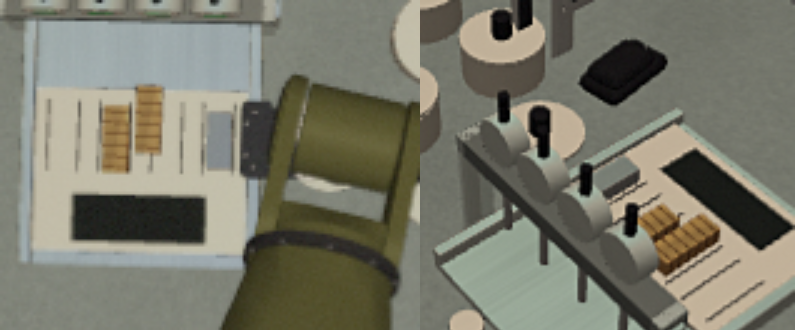

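The announced knock happened: the lane 1 sample has been pushed to (0.530, 0.096), close beside the lane 2 one. Only about 9 mm lies between them, so I'll grip its far end, beyond the end of the lane 2 sample, and draw it back.

play_rows([
  [0.38, 1, 4.6, 0, 0],
  [0.38, 1, 4.6, 0, 0],
  [0.38, 2, 4.6, 0, 0],
  [0.38, 2, 4.7, 0, 0],
  [0.38, 0, 0, 0, 0],
  [0.38, 0, 0, -5, 0],
  [0.38, 0, 0, 0, 0],
])

```text
time_s: 45.7
ee_pos: [0.5563, 0.096, 0.0981]
ee_rot: [[0.999, -0.051, -0.006], [-0.051, -0.999, -0.001], [-0.006, 0.001, -1.0]]
ft_force: [-1.2, 0.2, 0.9]
width: 0.0361
```

Run:
```python
from h import *
c=cam('top');s=cam('scene')
print(status.state()['ee_pos'],status.state()['width'])
i=np.hstack([cv2.resize(c['pixels'][185:275,190:280],(400,400)),cv2.resize(s['pixels'][160:260,300:400],(400,400))]);cv2.imwrite('pics/z9.png',i[...,::-1])
```

```text
[0.55854564 0.09594121 0.10191204] 0.03602483148003035
```

View pics/z9.png

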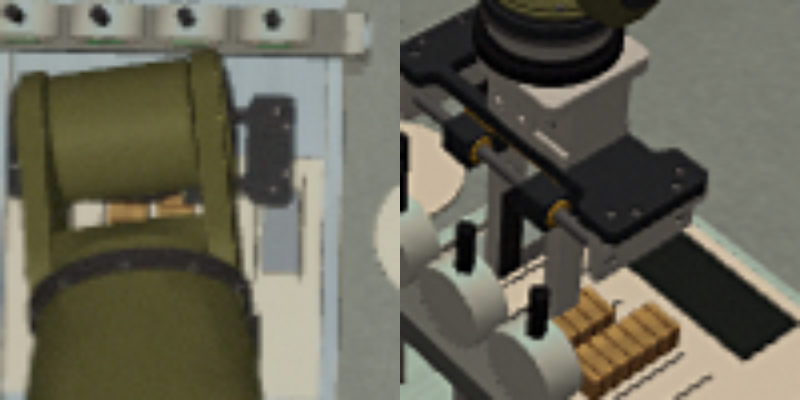

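play_rows([
  [0.38, 0, 0, -3, 0],
  [0.38, 0, 0, -2, 0],
  [0.38, 0, 0, -0.9, 0],
  [0.38, 0, 0, 0, 0],
])

```text
time_s: 46.3
ee_pos: [0.5589, 0.0959, 0.0427]
ee_rot: [[0.999, -0.051, 0.001], [-0.051, -0.999, 0.0], [0.001, -0.0, -1.0]]
ft_force: [-0.6, -0.1, -0.1]
width: 0.0361
```

play_rows([
  [0.1, 0, 0, 0, 0],
  [0.1, 0, 0, 0, 0],
  [0.1, 0, 0, 0, 0],
  [0.1, 0, 0, 0, 0],
  [0.1, 0, -0.7, 0, 0],
  [0.1, 0, -0.7, 0, 0],
  [0.1, 0, -0.6, 0, 0],
  [0.1, 0, 0, 0, 0],
  [0.1, -0.6, 0, 0, 0],
  [0.1, -0.6, 0, 0, 0],
  [0.1, -0.6, 0, 0, 0],
  [0.1, -0.3, 0, 0, 0],
  [0.1, 0, 0, 0, 0],
], grip_force=15)

```text
time_s: 47.92
ee_pos: [0.5381, 0.076, 0.0429]
ee_rot: [[0.999, -0.051, 0.003], [-0.051, -0.999, 0.0], [0.003, -0.0, -1.0]]
ft_force: [0.9, -0.1, 7.3]
width: 0.0261
```

play_rows([
  [0.38, 0, 0, 0, 0],
  [0.38, 0, 0, 0, 0],
  [0.38, 0, 0, 0, 0],
  [0.38, 0, 0, 2, 0],
  [0.38, 0, 0, 4, 0],
  [0.38, 0, 0, 5, 0],
  [0.55, -1.5, -4, 0, 0],
  [0.55, -1.4, -4.2, 0, 0],
  [0.55, -1, -4.2, 0, 0],
  [0.55, 0, -4.2, 0, 0],
  [0.55, 0, 0, 0, 0],
  [0.55, 0, 0, 0, 0],
])

```text
time_s: 49.42
ee_pos: [0.4984, -0.0896, 0.1516]
ee_rot: [[0.999, -0.051, -0.0], [-0.051, -0.999, 0.0], [-0.0, -0.0, -1.0]]
ft_force: [0.1, 0.0, 0.5]
width: 0.0519
```

Run:
```python
from h import *
c=cam('top');H,S,V=masks(c)
for r in pose(c,roi((S>90)&(H<25)&(V>60),110,275,170,300),.04): print('s',*r)
for r in pose(c,roi((V<190)&(S<26),243,259,224,255),.04): print('bar',*r)
for r in pose(c,roi(V<50,190,250,245,290),.02): print('pad',*r)
print(status.state()['ee_pos'])
```

```text
s [0.5059 0.1287] [506.6 129. ] [24.8 64.9] -1.2 [218.1 237.7]
s [0.5112 0.0744] [509.9  73.3] [24.7 67.9] -1.3 [235.6 235.6]
bar [0.5023 0.0225] [502.4  22.5] [21.6 55.5] -1.4 [252.5 238. ]
pad [0.4248 0.1075] [423.9 109.6] [ 43.6 134.4] 88.6 [226.1 263.7]
[ 0.49842299 -0.08927798  0.15162525]
```

All three bars are in their lanes. Now close tub D with the lid on the bench.

play_rows([
  [0.55, 0, 0, -5, 0],
  [0.55, 0, 0, -4, 0],
  [0.55, 0, 0, -2.2, 0],
  [0.55, 0, 0, 0, 0],
  [0.1, 0, 0, 0, 0],
  [0.1, 0, 0, 0, 0],
  [0.1, 0, 0, 0, 0],
  [0.1, 0, 0, 0, 0],
  [0.1, 0, 0, 2, 0],
  [0.1, 0, 0, 5, 0],
  [0.1, 0, 0, 5, 0],
  [0.1, 0, -5, 0, 0],
  [0.1, 0, -5, 0, 0],
  [0.1, 3, -5, 0, 0],
  [0.1, 3, -5, 0, 0],
  [0.1, 3, -4, 0, 0],
  [0.1, 0, 0, 0, 0],
  [0.1, 0, 0, 0, 0],
], grip_force=20)

```text
time_s: 51.72
ee_pos: [0.588, -0.3295, 0.1593]
ee_rot: [[0.999, -0.051, -0.001], [-0.051, -0.999, 0.001], [-0.001, -0.001, -1.0]]
ft_force: [0.7, 0.9, -0.2]
width: 0.0235
```

play_rows([
  [0.1, 0, 0, -4, 0],
  [0.1, 0, 0, -2, 0],
  [0.1, 0, 0, -1, 0],
  [0.1, 0, 0, -0.8, 0],
  [0.1, 0, 0, -0.1, 0],
  [0.1, 0, 0, 0, 0],
  [0.55, 0, 0, 0, 0],
  [0.55, 0, 0, 0, 0],
  [0.55, 0, 0, 3, 0],
  [0.55, 0, 0, 5, 0],
  [0, -1.9, 5, 0, 0],
  [0, -2, 5, 0, 0],
  [0, -2, 5, 0, 0],
  [0, -2, 5, 0, 0],
  [0, -2, 5, 0, 0],
  [0, -2, 5, 0, 0],
  [0, -2, 5, 0, 0],
  [0, -2, 5, 0, 0],
  [0, 0, 4, 0, 0],
  [0, 0, 0, 0, 0],
])

```text
time_s: 54.22
ee_pos: [0.4292, 0.1117, 0.161]
ee_rot: [[0.999, -0.048, 0.001], [-0.048, -0.999, 0.0], [0.001, -0.0, -1.0]]
ft_force: [-0.3, -0.4, 0.6]
width: 0.0003
```

Run:
```python
from h import *
c=cam('top');s=cam('scene');H,S,V=masks(c)
for r in pose(c,roi(V<70,300,395,180,275),.083): print('knobs',*r)
for r in pose(c,roi((S<60)&(V>150),300,395,180,275),.055): print('lids',*r)
i=np.hstack([cv2.resize(c['pixels'][180:280,290:400],(400,364)),cv2.resize(s['pixels'][115:225,190:310],(397,364))]);cv2.imwrite('pics/z10.png',i[...,::-1])
```

```text
knobs [ 0.4592 -0.2028] [ 459.2 -203.1] [19.1 19.2] -46.9 [327.4 250. ]
knobs [ 0.4714 -0.3414] [ 471.6 -340.4] [15.1 21.5] 88.2 [372.8 244.6]
knobs [ 0.5895 -0.3301] [ 589.8 -330.5] [19.  22.1] -65.3 [367.7 205.7]
knobs [ 0.606  -0.2066] [ 606.9 -206.5] [18.2 18.3] 88.5 [327.  201.3]
lids [ 0.4581 -0.2054] [ 457.6 -206.3] [94.8 95.3] 88.3 [327.3 250.3]
lids [ 0.4704 -0.3436] [ 470.2 -344.5] [96.3 96.6] -46.5 [371.7 244.9]
lids [ 0.5905 -0.3319] [ 591. -332.] [93.1 97.2] 88.4 [366.5 206.1]
lids [ 0.6067 -0.2091] [ 606.5 -208.2] [92.7 96. ] 88.5 [326.8 201.9]
```

View pics/z10.png

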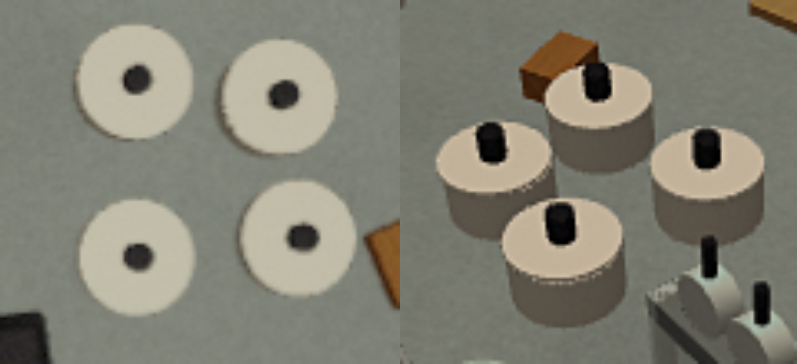

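All four lids seated on their tubs. Now press on the pad and push the slide in gently.

play_rows([
  [0, -0.4, -0.3, -5, 0],
  [0, 0, 0, -5, 0],
  [0, 0, 0, -2, 0],
  [0, 0, 0, -0.6, 0],
  [0, 0, 0, -0.1, 0],
  [0, 0, 0, -0.1, 0],
  [0, 0, 0, 0, 0],
])

```text
time_s: 55.2
ee_pos: [0.4266, 0.1063, 0.0342]
ee_rot: [[0.999, -0.052, 0.003], [-0.052, -0.999, -0.0], [0.003, 0.0, -1.0]]
ft_force: [0.2, -6.1, 10.0]
width: 0.0001
```

play_rows([
  [0, 0.2, 0, 0, 0],
  [0, 0.4, -0.02, 0, 0],
  [0, 0.6, -0.03, 0, 0],
  [0, 0.7, -0.04, 0, 0],
  [0, 0.7, -0.04, 0, 0],
  [0, 0.7, -0.04, 0, 0],
  [0, 0.7, -0.04, 0, 0],
  [0, 0.7, -0.04, 0, 0],
  [0, 0.7, -0.04, 0, 0],
  [0, 0.7, -0.04, 0, 0],
  [0, 0.7, -0.04, 0, 0],
  [0, 0.7, -0.04, 0, 0],
  [0, 0.7, -0.04, 0, 0],
  [0, 0.7, -0.04, 0, 0],
  [0, 0.7, -0.04, 0, 0],
  [0, 0.7, -0.04, 0, 0],
  [0, 0.6, -0.03, 0, 0],
  [0, 0.4, -0.02, 0, 0],
  [0, 0.2, -0.01, 0, 0],
  [0, 0, 0, 0, 0],
])

```text
time_s: 57.7
ee_pos: [0.5416, 0.1005, 0.0343]
ee_rot: [[0.999, -0.052, 0.003], [-0.052, -0.999, 0.001], [0.003, -0.001, -1.0]]
ft_force: [0.9, 2.8, 5.7]
width: 0.0007
```

play_rows([
  [0, 0, 0, -0.04, 0],
  [0, 0.2, -0.01, 0, 0],
  [0, 0.2, -0.01, 0, 0],
  [0, 0.2, -0.01, 0, 0],
  [0, 0.2, -0.01, 0, 0],
  [0, 0.1, -0.01, 0, 0],
  [0, 0, 0, 0, 0],
])

```text
time_s: 58.58
ee_pos: [0.5484, 0.1, 0.0341]
ee_rot: [[0.999, -0.052, -0.003], [-0.052, -0.999, 0.0], [-0.003, -0.0, -1.0]]
ft_force: [-18.0, 0.6, 22.4]
width: 0.0003
```

The end stop is felt (-18 N). Back off, lift and withdraw.

play_rows([
  [0, 0, 0, 0.1, 0],
  [0, 0, 0, 1, 0],
  [0, 0, 0, 5, 0],
  [0, 0, 0, 5, 0],
  [0, -3, -4.5, 0, 0],
  [0, -3, -4.5, 0, 0],
  [0, -2, -4.5, 0, 0],
  [0, -2, -4.5, 0, 0],
  [0, -2, -4.5, 0, 0],
  [0, -2, -4.5, 0, 0],
  [0, 0, -4.5, 0, 0],
  [0, 0, -4.5, 0, 0],
  [0, 0, 0, 0, 0],
])

```text
time_s: 60.2
ee_pos: [0.4091, -0.2623, 0.144]
ee_rot: [[0.999, -0.054, 0.001], [-0.054, -0.999, -0.001], [0.001, 0.001, -1.0]]
ft_force: [0.1, 0.4, 0.4]
width: 0.0004
```

Run:
```python
from h import *
c=cam('top');s=cam('scene');H,S,V=masks(c)
for r in pose(c,roi(V<50,195,260,212,245),.02): print('pad',*r)
for r in pose(c,roi((S>90)&(H<25)&(V>60),185,275,170,300),.04): print('s',*r)
print(status.state()['ee_pos'],status.state()['ft_force'])
L=np.array([(.5047,.0236),(.5074,.0775),(.5102,.1315),(.5129,.1854)])+[.120,-.006]
i=s['pixels'].copy()
for l in L:
    for d in (-.037,.037):
      for e in (-.016,.016):
        p=proj(s,[[l[0]+d*.9987+e*.0506,l[1]-d*.0506+e*.9987,.02]])[0];cv2.circle(i,tuple(int(v*8) for v in p),6,(255,0,0),-1,shift=3)
o=np.hstack([cv2.resize(c['pixels'][165:285,180:280],(333,400),interpolation=cv2.INTER_CUBIC),cv2.resize(i[190:310,260:395],(450,400),interpolation=cv2.INTER_CUBIC)]);cv2.imwrite('pics/z11.png',o[...,::-1])
```

```text
pad [0.5449 0.104 ] [545.5 102.3] [ 43.9 131.9] 88.5 [226.4 225.2]
s [0.6135 0.0695] [613.5  69.5] [21.7 34.3] -1.2 [236.5 202.5]
s [0.6117 0.1234] [611.8 123.9] [24.9 40.6] -1.1 [219.1 203.5]
[ 0.40928179 -0.25990587  0.14373306] [ 0.58900371  0.34870704 -0.42808874]
```

View pics/z11.png

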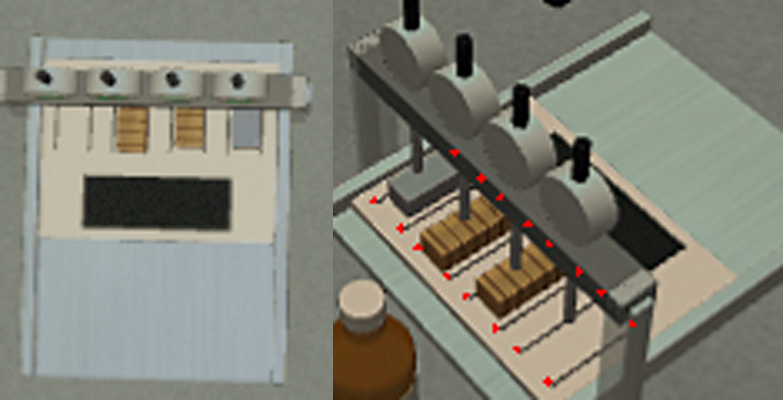

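The pad moved 120 mm, so the slide is fully in, and all bars lie between their lines under the plungers. Handing in.

```bash
python3 -c "
from station import job_done
print(job_done())"
```

```text
the job is handed in; nothing more can be done
None
```

The job is handed in after about 60 s of the 210 s limit; the hand-in gave no verdict.

- **Slide out:** I pressed on the pad and drew the slide out to its stop. The first drag moved the pad only about 113 mm by camera. A second drag met the stop at about 5.7 N with no more movement, so I took the slide as fully out.
- **Setting bar:** Tubs A, B and C were empty and each was closed again. The bar was in the fourth tub, at about (0.59, -0.33), and I laid it in lane 0.
- **Wood samples:** Two were present. I laid them in lanes 1 and 2. The lane 1 sample was later found knocked about 3 cm aside on the slide, so I gripped its far end and drew it back.
- **Slide in:** I pushed the slide back until it met the end stop (-18 N). By camera the pad moved 120 mm from the fully out position.

**Last checks:**
- With the slide out, all three bars measured within about 5 mm of their lane centres.
- With the slide in, the last picture shows the bars flat between their printed lines. The bridge hides part of them from above.
- All four lids looked flat and seated within a few millimetres of where they started.
- The robot is clear of everything. I planned every move around the beaker, bottle, mouse and offcut, but did not measure their positions again at the end.

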